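# Find the soft hold-down finger of a gift-tag feeder and lock its lane out

### The arm

A 7-joint arm with a two-finger parallel gripper is mounted at the origin on the work surface. World frame = base frame: x ahead of the robot, y to its left, z up, the work surface at z = 0. Lengths are in m, angles in rad, forces in N, time in s.
With the tool pointing down it reaches from about 0.4 to 0.85 m from the base axis. Payload 4.5 kg.
Tool frame: the origin (TCP) lies midway between the tips of the shut fingers; the grasp point (between the pads) lies 19 mm behind it; z points along the fingers, y is the line along which they close (so a half turn about z gives the same grasp; the last joint's range is limited). The gripper opens to 88 mm and grips with 3 to 60 N. Pads are 18 mm wide; open, the fingers measure 123 mm over their backs; the gripper's body (75 mm by 187 mm) begins 45 mm behind the grasp point.
Start: joints at [1.254, 0.689, -0.195, 1.565, 0.157, 0.902, -0.215], TCP at [0.215, -0.587, 0.239] pointing down, gripper open.
Joint ranges: [-3.01, 3.01], [-0.46, 2.08], [-1.47, 1.51], [0.13, 2.56], [-1, 4.14], [0.04, 2.09], [-2.66, 2.66]. Speed limits (rad/s): [2.57, 2.57, 3.14, 3.14, 3.14, 3.14, 3.14].

### API

Orientations are given as a unit quaternion [x, y, z, w].
In Python, from plant import r, eyes, finish_job gives the robot as it stands. The module is installed in compiled form; this text tells all that it offers.
- The arm moves only by the tool move_arm, never from a script. Its argument "motion" is a list of rows, each a list of 7 numbers: the shift along the tool's x, y, z in mm, then the turn, a rotation vector about the tool's x, y, z in degrees, then the closure, from 0 (fully open) to 1 (shut). A call has 1 to 5 rows; each row is the pose to reach, as a shift and turn from the pose commanded when the call began, along the tool's axes at that moment; what a row does not reach only later rows make up. A row lasts 1/8 s, in which the tool goes at most 62.5 mm and 10.7 degrees, less where a joint would pass 70% of its speed; a pose out of reach is approached as far as the arm can. A call with a gripper value outside its range is refused whole. The fingers move at their own pace and stop on an object; "newtons" is the grip in N (left out, the last holds). Time passes only in rows, so rows that repeat a pose let the fingers close. It gives the time, the measured TCP pose, the force, the opening and the grip force at its end, in the units of the state.
- r.get_state(): the state, without advancing time (a new reading comes with each control period).
- eyes.snapshot(name): name is "side" or "top" or "wrist"; returns a dict with "frame" (384x512x3 uint8, red, green, blue), "z_map" (384x512 float32, m along the optical axis (not along the pixel's ray), 0 where there is no reading), "intrinsics" (3x3 intrinsics, pixels), "world_to_cam" (4x4, takes a point from world to camera coordinates). Camera axes: x right, y down, z forward; pixel columns grow to the right and rows downward; lengths in m; the calibration is good to about 2 mm. A picture is of the moment at which its call begins.
- finish_job(): hands the job in; it is judged then, once.
The state is a dict: "clock": time; "q": joint angles; "qd": joint speeds; "joint_torque": joint torques, N m; "tool_pos": TCP position; "eef_rot": TCP orientation; "contact_force": force on the tool from outside, world axes, zero at the start; "moment": the same for the moment, N m; "opening": opening from 0.0 (shut) to 1.0 (fully open); "finger_force": force on a finger pad.
Only numpy, scipy, OpenCV 4.12 (cv2) and the standard library are available. Lean on these libraries where they do the work, as an engineer would, in place of code of your own. Each camera call takes 0.05 s, during which the arm holds its last target. There are 200 camera calls.

### The job

One of the three brass spring fingers on the gift-tag feeder has gone soft. Press the white button on the free tip of each finger gently down to its stop, without crushing its rubber cushion, to feel which one is soft; when all three have been tried, push the red lever of the soft lane fully over to the rear. Leave the other two levers in service and do not disturb the things standing around.

Things in the scene. Friction and masses are not known exactly. Their poses are not given: they have to be found in the camera images.
- feeder: teal gift-tag feeder, fixed deck 240 (x) x 360 (y) x 40 mm high; origin under its centre, +x to its rear (away from the robot), +y to its left. Three look-alike lane units 110 mm apart, gaps 42 mm. Each, front to rear: brass leaf finger with a white press button (20 mm wide) on its free front tip; the clamp of the finger's rear end; a black block with a red-knobbed lever.
- press_1 (a point): left (+y) lane: nominal top of the white button on the finger's free tip; units are packed unevenly, the real top is up to 4 mm below or above, differently in each lane. The finger hinges at its clamp, 80 mm to the feeder's +x and 8 mm lower. Pressed 13 mm plus the cushion's yield it is at its stop. A sound finger then needs 7 to 9 N at the button, a soft one about 3 N; force grows evenly from near 0.
- pivot_1 (a point): left (+y) lane: pivot of its lever, up to 4 mm higher or lower like the button. A 10 mm rod with a red ball of 24 mm diameter, ball centre 70 mm from the pivot; turns in the feeder's x-z plane. In service: ball 34 mm to -x of and 61 mm above the pivot; fully over: 34 mm to +x, 61 mm above. Stays where left; takes about 2.6 N at the ball. Free space for closed fingers before the ball, above the clamp.
- press_2 (a point): middle lane: nominal top of the white button on the finger's free tip; units are packed unevenly, the real top is up to 4 mm below or above, differently in each lane. Bending force of all three fingers as told for press_1. Past the stop only the clamp's rubber cushion yields, about 0.4 mm per N at the button (it also yields that much before the stop); over 18 N it is crushed.
- pivot_2 (a point): middle lane: pivot of its lever, up to 4 mm higher or lower like the button. Same lever as pivot_1.
- press_3 (a point): right (-y) lane: nominal top of the white button on the finger's free tip; units are packed unevenly, the real top is up to 4 mm below or above, differently in each lane. Finger as told for press_1 and press_2.
- pivot_3 (a point): right (-y) lane: pivot of its lever, up to 4 mm higher or lower like the button. Same lever as pivot_1.
- flag_a (a joint): lever of one of the lanes (which one is not told and changes), rad: near 0 (up to 0.12) in service, leaning to the robot; 1.0 fully over to the rear (out of service).
- flag_b (a joint): lever of one of the lanes (which one is not told and changes), rad: near 0 (up to 0.12) in service, leaning to the robot; 1.0 fully over to the rear (out of service).
- flag_c (a joint): lever of one of the lanes (which one is not told and changes), rad: near 0 (up to 0.12) in service, leaning to the robot; 1.0 fully over to the rear (out of service).
- tell_p (a joint): small red drag pointer beside one of the fingers, rad: 0 if never pressed; the finger pushes it along and it stays at the finger's deepest bend; 0.16 to 0.18 once the finger has been at its stop. Which lane it is in is not told and changes; the letters have nothing to do with those of the levers.
- cushion_p (a joint): squeeze of the rubber cushion of the finger clamp next to pointer tell_p, rad: about 0.0044 per N at the button; crushed above 0.08.
- tell_q (a joint): small red drag pointer beside one of the fingers, rad: 0 if never pressed; the finger pushes it along and it stays at the finger's deepest bend; 0.16 to 0.18 once the finger has been at its stop. Which lane it is in is not told and changes; the letters have nothing to do with those of the levers.
- cushion_q (a joint): squeeze of the rubber cushion of the finger clamp next to pointer tell_q, rad: about 0.0044 per N at the button; crushed above 0.08.
- tell_r (a joint): small red drag pointer beside one of the fingers, rad: 0 if never pressed; the finger pushes it along and it stays at the finger's deepest bend; 0.16 to 0.18 once the finger has been at its stop. Which lane it is in is not told and changes; the letters have nothing to do with those of the levers.
- cushion_r (a joint): squeeze of the rubber cushion of the finger clamp next to pointer tell_r, rad: about 0.0044 per N at the button; crushed above 0.08.
- spool: pink ribbon spool, 28 mm across, 30 mm high, standing on the feeder deck between the left and the middle lane; origin under its centre; a bystander, to be left alone
- tape: peach tape ring, 64 mm across, 18 mm high; origin under its centre; a bystander, to be left alone
- stamp: wooden stamp block 35 x 60 x 30 mm; origin under its centre; a bystander, to be left alone
- glue: white glue bottle, 48 mm across, 110 mm high; origin under its centre; a bystander, to be left alone
- jar: glass jar with yellow cap, 70 mm across, 85 mm high; origin under its centre; a bystander, to be left alone
- mug: blue mug, 76 mm across, 90 mm high; origin under its centre; a bystander, to be left alone
- giftbox: mint gift box 90 x 90 x 50 mm; origin under its centre; a bystander, to be left alone

How it is judged:
By the outcome, as a careful person would: the job done as asked, in the order asked, and still so for the second after the job is handed in, with the robot touching nothing.
It also fails if it takes over 67 s, if anything falls off the work surface, if the arm or the gripper's body presses on something with over 40 N, if the wrist force passes 120 N, or if a joint passes its speed limit or range.

## Working session

There is one attempt and no reset: what is moved stays moved. The work goes in short steps, Python scripts to look and compute and a tool call to move; the robot and the scene stay as the last step left them, time stands still between calls to the robot, and variables do not carry over. Pictures are saved under pics/ and viewed, at most 10 in all, crops included, and the job is handed in when it is done.

Besides the shell and the picture viewer there is one more tool, called after "Request:" by a JSON object that holds its "method" and its "body", one argument or row to a line. move_arm: Moves the arm, as the interface text tells. Its arguments: {"type":"object","properties":{"motion":{"type":"array","items":{"type":"array","items":{"type":"number"}}},"newtons":{"type":"number"}},"required":["motion"]}

```bash
mkdir -p pics
cat > h.py <<'E'
import numpy as np,cv2
from plant import r,eyes,finish_job
def snap(n,f=None):
    s=eyes.snapshot(n); 
    if f: cv2.imwrite('pics/'+f,s['frame'][:,:,::-1])
    np.savez(''+n+'.npz',**s); return s
def world(s,u,v,z=None):
    z=s['z_map'][v,u] if z is None else z
    p=np.linalg.inv(s['intrinsics'])@[u,v,1]*z
    return (np.linalg.inv(s['world_to_cam'])@[*p,1])[:3]
def cloud(s):
    z=s['z_map'].astype(float);v,u=np.indices(z.shape)
    p=np.stack([u*z,v*z,z],-1)@np.linalg.inv(s['intrinsics']).T
    T=np.linalg.inv(s['world_to_cam']);return p@T[:3,:3].T+T[:3,3]
E
python3 - <<'E'
from h import *
a=snap('top');b=snap('side')
cv2.imwrite('pics/a.png',np.vstack([a['frame'],b['frame']])[:,:,::-1][:, :] if 0 else cv2.resize(np.hstack([a['frame'],b['frame']])[:,:,::-1],(800,300)))
cv2.imwrite('pics/top.png',cv2.resize(a['frame'],(800,600))[:,:,::-1])
cv2.imwrite('pics/side.png',cv2.resize(b['frame'],(800,600))[:,:,::-1])
print(r.get_state())
E
```

```text
{'clock': 0.1, 'q': array([ 1.25377993,  0.68988056, -0.19452142,  1.56620372,  0.15731287,
        0.90251769, -0.21510076]), 'qd': array([-0.000459  , -0.00112486, -0.00137295, -0.00399032, -0.00134486,
       -0.0009007 , -0.00106161]), 'joint_torque': array([-3.71249378e-03, -5.28507328e+01, -1.27194073e+00, -1.53838259e+01,
       -5.26720297e-02,  1.95285116e-03,  5.56601651e-05]), 'tool_pos': array([ 0.21455651, -0.58642935,  0.23801216]), 'eef_rot': array([ 9.84648074e-01,  1.74549465e-01, -2.04841332e-04, -7.82258694e-04]), 'contact_force': array([ 0.16146921,  0.09857116, -0.09280775]), 'moment': array([ 0.00613391,  0.0468326 , -0.05203391]), 'finger_force': 0.0, 'opening': 0.9985422004952836}
```

View pics/top.png

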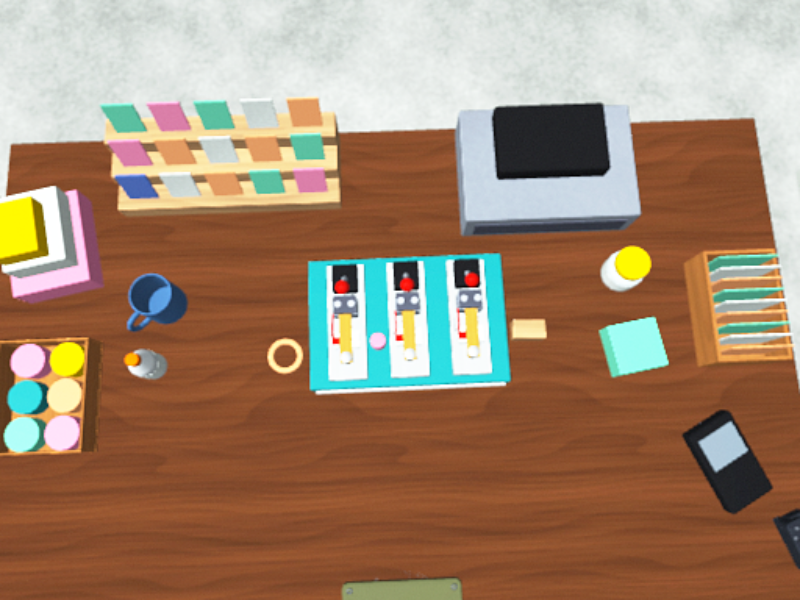

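View pics/side.png

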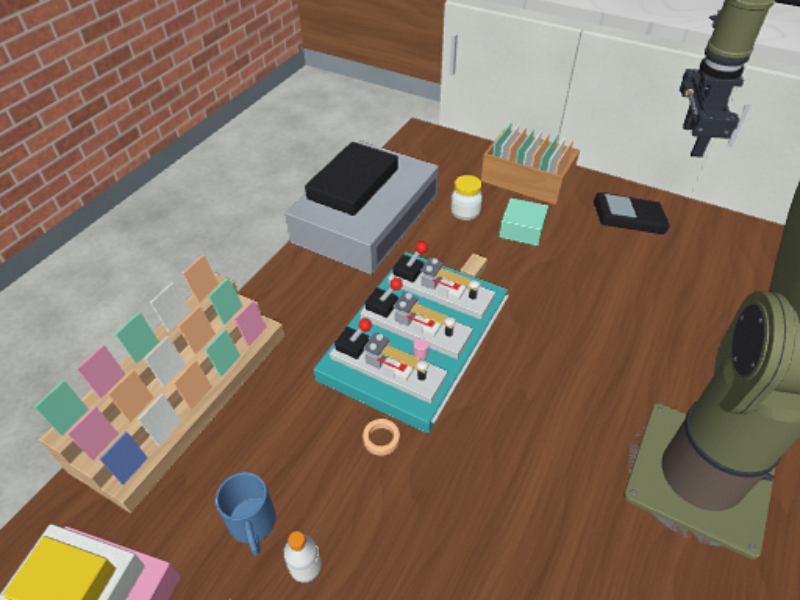

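The top view shows the buttons at (345,357), (408,355) and (472,354) and the balls at (341,287), (407,284) and (472,280), in 800-px coordinates. The spool stands at (377,341).

Run:
```python
from h import *
np.set_printoptions(precision=4,suppress=True)
a=np.load('top.npz');c=cloud(a);f=a['frame'].astype(int)
for n,(u,v) in dict(b1=(345,357),b2=(408,355),b3=(472,354),l1=(341,287),l2=(407,284),l3=(472,280),spool=(377,341),fl=(313,384),fr=(506,378),rl=(312,266),rr=(497,259)).items():
    U,V=int(u*.64),int(v*.64); P=c[V-6:V+7,U-6:U+7].reshape(-1,3);z=P[:,2]
    print(n,c[V,U],'max z',P[z.argmax()])
    if n[0]=='b':
        F=f[V-8:V+9,U-8:U+9].reshape(-1,3);P=c[V-8:V+9,U-8:U+9].reshape(-1,3);t=P[:,2]>0
        m=(P[:,2]>P[:,2].max()-.02)&(F.min(1)>190); print('   white',m.sum(),P[m].mean(0),np.median(P[m][:,2]))
    if n[0]=='l':
        F=f[V-10:V+11,U-10:U+11].reshape(-1,3);P=c[V-10:V+11,U-10:U+11].reshape(-1,3)
        m=(F[:,0]>150)&(F[:,1]<70); print('   red',m.sum(),P[m].mean(0),P[m][:,2].max())
# deck edge fit
hsv=cv2.cvtColor(a['frame'],cv2.COLOR_RGB2HSV);m=((hsv[...,0]>80)&(hsv[...,0]<100)&(hsv[...,1]>150)&(abs(c[...,2]-.04)<.006)&(c[...,0]>.3)).astype('uint8')
p=c[m>0][:,:2].astype('float32');p=p[(abs(p[:,1])<.3)];print(cv2.minAreaRect(p),np.median(c[m>0][:,2]))
```

```text
b1 [0.484  0.0838 0.0926] max z [ 0.3358 -0.0024  1.1969]
   white 1 [ 0.3358 -0.0024  1.1969] 1.1968508337419328
b2 [ 0.4814 -0.0261  0.1006] max z [ 0.4865 -0.0263  0.1027]
   white 51 [ 0.4858 -0.0305  0.0959] 0.09650522621341051
b3 [ 0.4802 -0.1358  0.0982] max z [ 0.485  -0.1384  0.1014]
   white 51 [ 0.4856 -0.1399  0.0947] 0.09544669389871818
l1 [0.5952 0.0823 0.1463] max z [ 0.3358 -0.0024  1.1969]
   red 61 [0.5924 0.0819 0.1527] 1.1968508337419328
l2 [ 0.5957 -0.0275  0.1488] max z [ 0.3358 -0.0024  1.1969]
   red 59 [ 0.5876 -0.0261  0.1757] 1.1968508337419328
l3 [ 0.5967 -0.1373  0.1495] max z [ 0.3358 -0.0024  1.1969]
   red 60 [ 0.5913 -0.1326  0.1754] 1.1968508337419328
spool [0.5128 0.0273 0.0682] max z [ 0.3358 -0.0024  1.1969]
fl [0.4456 0.1443 0.0412] max z [ 0.3358 -0.0024  1.1969]
fr [ 0.4435 -0.199   0.0395] max z [ 0.3358 -0.0024  1.1969]
rl [0.6628 0.1453 0.038 ] max z [0.6424 0.133  0.0455]
rr [ 0.664  -0.2005  0.0405] max z [ 0.6455 -0.1841  0.0443]
((0.6240949630737305, 0.018975064158439636), (0.3781440854072571, 0.4513222575187683), 0.4239259660243988) 0.039471480773391354
```

Request:
{"method": "move_arm", "body": {
  "motion": [
    [40, -32, 0, 0, 0, 6, 1],
    [82, -66, 0, 0, 0, 12, 1],
    [126, -102, 0, 0, 0, 20, 1],
    [170, -138, 0, 0, 0, 20, 1],
    [215, -174, 0, 0, 0, 20, 1]
  ],
  "newtons": 20
}}

```text
clock: 0.72
tool_pos: [0.3576, -0.3479, 0.2386]
eef_rot: [1.0, 0.001, -0.0, -0.0]
contact_force: [0.6, -0.6, 0.3]
opening: 0.455
finger_force: 0.0
```

Request:
{"method": "move_arm", "body": {
  "motion": [
    [30, -50, 0, 0, 0, 0, 1],
    [60, -100, 0, 0, 0, 0, 1],
    [92, -154, 0, 0, 0, 0, 1],
    [122, -206, 20, 0, 0, 0, 1],
    [126, -212, 50, 0, 0, 0, 1]
  ]
}}

```text
clock: 1.35
tool_pos: [0.4859, -0.1321, 0.1886]
eef_rot: [1.0, 0.005, 0.002, -0.001]
contact_force: [-0.9, -0.9, 0.5]
opening: 0.002
finger_force: 0.0
```

Run:
```python
from h import *
s=snap('wrist'); cv2.imwrite('pics/w1.png',cv2.resize(s['frame'],(800,600))[:,:,::-1]); print(r.get_state()['tool_pos'])
```

```text
[ 0.48264825 -0.13272979  0.18496357]
```

View pics/w1.png

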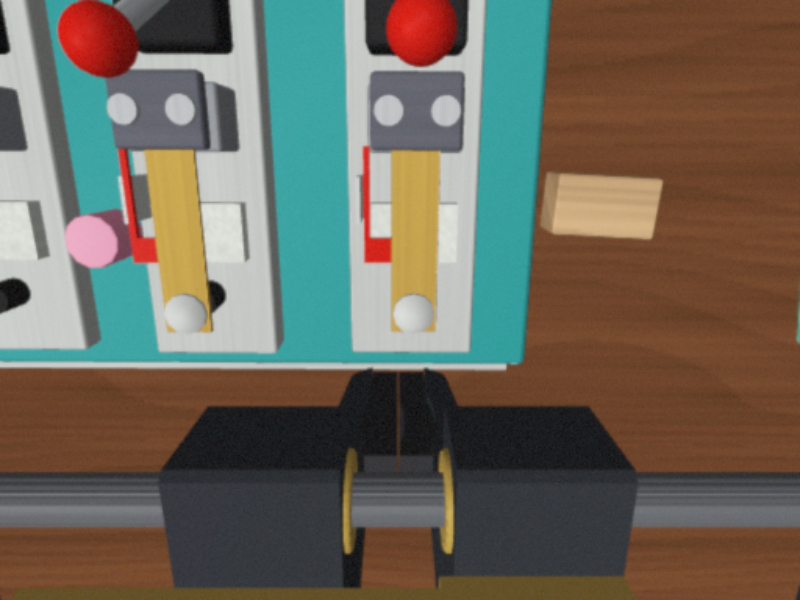

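The wrist view shows the right button dome at (413,313), the middle one at (185,314), and balls at (421,30) and (98,38).

Run:
```python
from h import *
np.set_printoptions(precision=4,suppress=True)
a=np.load('wrist.npz');c=cloud(a)
for u,v,R in((413,313,12),(185,314,12),(421,30,20),(98,38,20)):
    U,V,R=int(u*.64),int(v*.64),int(R*.64)
    P=c[max(V-R,0):V+R+1,U-R:U+R+1].reshape(-1,3)
    A=np.c_[2*P,np.ones(len(P))];x=np.linalg.lstsq(A,(P**2).sum(1),rcond=None)[0]
    print(c[V,U],P[:,2].max(),'sphere',x[:3],np.sqrt(x[3]+x[:3]@x[:3]))
s=r.get_state();print(s['tool_pos'],s['contact_force'])
```

```text
[ 0.4856 -0.1392  0.0973] 0.3345803199265272 sphere [ 0.4951 -0.1322  0.2236] 0.12774030918110826
[ 0.4851 -0.0315  0.0995] 0.3345803199265272 sphere [ 0.5017 -0.0431  0.2391] 0.14192467260597588
[ 0.5968 -0.1383  0.1489] 0.3345803199265272 sphere [ 0.5719 -0.1315  0.2394] 0.0948018776903518
[ 0.5935 -0.0339  0.1487] 0.3345803199265272 sphere [ 0.5797 -0.077   0.2426] 0.10533195947026304
[ 0.4826 -0.1327  0.185 ] [-0.5172 -0.0276 -1.8954]
```

Request:
{"method": "move_arm", "body": {
  "motion": [
    [2, 6, 25, 0, 0, 0, 1],
    [2, 6, 50, 0, 0, 0, 1],
    [2, 6, 72, 0, 0, 0, 1],
    [2, 6, 72, 0, 0, 0, 1],
    [2, 6, 72, 0, 0, 0, 1]
  ]
}}

```text
clock: 2.02
tool_pos: [0.4847, -0.1441, 0.1175]
eef_rot: [1.0, 0.0, 0.0, 0.0]
contact_force: [-0.7, 0.7, 0.2]
opening: 0.006
finger_force: 0.0
```

Request:
{"method": "move_arm", "body": {
  "motion": [
    [0, 0, 0, 0, 0, 0, 1],
    [0, 0, 0, 0, 0, 0, 1],
    [0, 0, 0, 0, 0, 0, 1]
  ]
}}

```text
clock: 2.4
tool_pos: [0.4848, -0.1435, 0.1171]
eef_rot: [1.0, 0.001, 0.0, 0.0]
contact_force: [0.0, 0.7, -0.9]
opening: 0.007
finger_force: 0.0
```

Request:
{"method": "move_arm", "body": {
  "motion": [
    [0, -4, 8, 0, 0, 0, 1],
    [0, -4, 14, 0, 0, 0, 1],
    [0, -4, 14, 0, 0, 0, 1],
    [0, -4, 14, 0, 0, 0, 1]
  ]
}}

```text
clock: 2.9
tool_pos: [0.4845, -0.1395, 0.1026]
eef_rot: [1.0, 0.001, -0.0, 0.0]
contact_force: [-0.2, -0.2, -0.2]
opening: 0.006
finger_force: 0.0
```

Request:
{"method": "move_arm", "body": {
  "motion": [
    [0, 0, 2, 0, 0, 0, 1],
    [0, 0, 4, 0, 0, 0, 1],
    [0, 0, 4, 0, 0, 0, 1],
    [0, 0, 4, 0, 0, 0, 1]
  ]
}}

```text
clock: 3.4
tool_pos: [0.4846, -0.1395, 0.0987]
eef_rot: [1.0, 0.001, 0.0, 0.0]
contact_force: [0.4, -0.9, -0.4]
opening: 0.004
finger_force: 0.0
```

Request:
{"method": "move_arm", "body": {
  "motion": [
    [0, 0, 2, 0, 0, 0, 1],
    [0, 0, 4, 0, 0, 0, 1],
    [0, 0, 4, 0, 0, 0, 1],
    [0, 0, 4, 0, 0, 0, 1]
  ]
}}

```text
clock: 3.9
tool_pos: [0.4845, -0.1395, 0.0947]
eef_rot: [1.0, 0.001, -0.0, 0.0]
contact_force: [1.0, -0.8, 0.5]
opening: 0.005
finger_force: 0.3
```

Request:
{"method": "move_arm", "body": {
  "motion": [
    [0, 0, 2, 0, 0, 0, 1],
    [0, 0, 4, 0, 0, 0, 1],
    [0, 0, 4, 0, 0, 0, 1],
    [0, 0, 4, 0, 0, 0, 1]
  ]
}}

```text
clock: 4.4
tool_pos: [0.4844, -0.1394, 0.0907]
eef_rot: [1.0, 0.001, -0.0, 0.0]
contact_force: [-1.8, 0.7, 0.5]
opening: 0.006
finger_force: 0.8
```

Request:
{"method": "move_arm", "body": {
  "motion": [
    [0, 0, 2, 0, 0, 0, 1],
    [0, 0, 4, 0, 0, 0, 1],
    [0, 0, 4, 0, 0, 0, 1],
    [0, 0, 4, 0, 0, 0, 1]
  ]
}}

```text
clock: 4.9
tool_pos: [0.4846, -0.1395, 0.0867]
eef_rot: [1.0, 0.001, 0.0, 0.0]
contact_force: [-1.7, -0.4, 2.3]
opening: 0.006
finger_force: 1.2
```

Request:
{"method": "move_arm", "body": {
  "motion": [
    [0, 0, 1, 0, 0, 0, 1],
    [0, 0, 2, 0, 0, 0, 1],
    [0, 0, 2, 0, 0, 0, 1],
    [0, 0, 2, 0, 0, 0, 1]
  ]
}}

```text
clock: 5.4
tool_pos: [0.4846, -0.1394, 0.0847]
eef_rot: [1.0, 0.001, 0.0, 0.0]
contact_force: [-1.3, 0.4, 2.6]
opening: 0.006
finger_force: 1.5
```

Request:
{"method": "move_arm", "body": {
  "motion": [
    [0, 0, 1, 0, 0, 0, 1],
    [0, 0, 1, 0, 0, 0, 1],
    [0, 0, 1, 0, 0, 0, 1],
    [0, 0, 1, 0, 0, 0, 1]
  ]
}}

```text
clock: 5.9
tool_pos: [0.4847, -0.1395, 0.0838]
eef_rot: [1.0, 0.001, 0.0, 0.0]
contact_force: [-1.2, -0.4, 4.0]
opening: 0.002
finger_force: 2.0
```

Request:
{"method": "move_arm", "body": {
  "motion": [
    [0, 0, 1, 0, 0, 0, 1],
    [0, 0, 1, 0, 0, 0, 1],
    [0, 0, 1, 0, 0, 0, 1],
    [0, 0, 1, 0, 0, 0, 1]
  ]
}}

```text
clock: 6.4
tool_pos: [0.4847, -0.1395, 0.0828]
eef_rot: [1.0, 0.001, 0.0, 0.0]
contact_force: [-1.2, 0.4, 5.8]
opening: 0.004
finger_force: 2.7
```

Request:
{"method": "move_arm", "body": {
  "motion": [
    [0, 0, 0.5, 0, 0, 0, 1],
    [0, 0, 0.5, 0, 0, 0, 1],
    [0, 0, 0.5, 0, 0, 0, 1],
    [0, 0, 0.5, 0, 0, 0, 1]
  ]
}}

```text
clock: 6.9
tool_pos: [0.4848, -0.1395, 0.0824]
eef_rot: [1.0, 0.001, 0.0, 0.0]
contact_force: [-1.0, -0.1, 6.6]
opening: 0.005
finger_force: 3.0
```

Request:
{"method": "move_arm", "body": {
  "motion": [
    [0, 0, 1, 0, 0, 0, 1],
    [0, 0, 1, 0, 0, 0, 1],
    [0, 0, 1, 0, 0, 0, 1]
  ]
}}

```text
clock: 7.28
tool_pos: [0.4849, -0.1395, 0.0815]
eef_rot: [1.0, 0.001, 0.0, 0.0]
contact_force: [-1.3, -0.4, 7.4]
opening: 0.008
finger_force: 3.6
```

Request:
{"method": "move_arm", "body": {
  "motion": [
    [0, 0, -10, 0, 0, 0, 1],
    [0, 0, -35, 0, 0, 0, 1],
    [0, -25, -45, 0, 0, 0, 1],
    [0, -65, -45, 0, 0, 0, 1],
    [0, -100, -45, 0, 0, 0, 1]
  ]
}}

```text
clock: 7.9
tool_pos: [0.4845, -0.038, 0.1265]
eef_rot: [1.0, 0.001, 0.0, -0.0]
contact_force: [0.3, -0.4, -0.0]
opening: 0.005
finger_force: 0.0
```

Request:
{"method": "move_arm", "body": {
  "motion": [
    [0, -8, 0, 0, 0, 0, 1],
    [0, -8, 10, 0, 0, 0, 1],
    [0, -8, 20, 0, 0, 0, 1],
    [0, -8, 20, 0, 0, 0, 1],
    [0, -8, 20, 0, 0, 0, 1]
  ]
}}

```text
clock: 8.52
tool_pos: [0.4842, -0.0323, 0.106]
eef_rot: [1.0, 0.0, -0.0, 0.0]
contact_force: [-1.0, 0.2, -0.3]
opening: 0.003
finger_force: 0.0
```

Request:
{"method": "move_arm", "body": {
  "motion": [
    [0, -1, 4, 0, 0, 0, 1],
    [0, -1, 8, 0, 0, 0, 1],
    [0, -1, 8, 0, 0, 0, 1],
    [0, -1, 8, 0, 0, 0, 1]
  ]
}}

```text
clock: 9.02
tool_pos: [0.4844, -0.0304, 0.0983]
eef_rot: [1.0, 0.001, 0.0, 0.0]
contact_force: [0.9, 0.6, 1.0]
opening: 0.007
finger_force: 0.5
```

Request:
{"method": "move_arm", "body": {
  "motion": [
    [0, 0, 2, 0, 0, 0, 1],
    [0, 0, 4, 0, 0, 0, 1],
    [0, 0, 4, 0, 0, 0, 1],
    [0, 0, 4, 0, 0, 0, 1]
  ]
}}

```text
clock: 9.52
tool_pos: [0.4843, -0.0304, 0.0943]
eef_rot: [1.0, 0.001, -0.0, 0.0]
contact_force: [0.3, -0.1, 2.4]
opening: 0.006
finger_force: 1.5
```

Request:
{"method": "move_arm", "body": {
  "motion": [
    [0, 0, 2, 0, 0, 0, 1],
    [0, 0, 4, 0, 0, 0, 1],
    [0, 0, 4, 0, 0, 0, 1],
    [0, 0, 4, 0, 0, 0, 1]
  ]
}}

```text
clock: 10.02
tool_pos: [0.4843, -0.0305, 0.0902]
eef_rot: [1.0, 0.001, -0.0, 0.0]
contact_force: [-1.6, 0.2, 5.1]
opening: 0.003
finger_force: 2.5
```

Request:
{"method": "move_arm", "body": {
  "motion": [
    [0, 0, 1, 0, 0, 0, 1],
    [0, 0, 3, 0, 0, 0, 1],
    [0, 0, 3, 0, 0, 0, 1],
    [0, 0, 3, 0, 0, 0, 1]
  ]
}}

```text
clock: 10.52
tool_pos: [0.4844, -0.0304, 0.0873]
eef_rot: [1.0, 0.001, 0.0, 0.0]
contact_force: [-1.0, -0.1, 6.3]
opening: 0.007
finger_force: 3.2
```

Request:
{"method": "move_arm", "body": {
  "motion": [
    [0, 0, 1, 0, 0, 0, 1],
    [0, 0, 2, 0, 0, 0, 1],
    [0, 0, 2, 0, 0, 0, 1],
    [0, 0, 2, 0, 0, 0, 1]
  ]
}}

```text
clock: 11.02
tool_pos: [0.4846, -0.0305, 0.0855]
eef_rot: [1.0, 0.001, 0.0, 0.0]
contact_force: [-0.8, 1.0, 7.3]
opening: 0.004
finger_force: 3.7
```

Request:
{"method": "move_arm", "body": {
  "motion": [
    [0, 0, 1, 0, 0, 0, 1],
    [0, 0, 1, 0, 0, 0, 1],
    [0, 0, 1, 0, 0, 0, 1],
    [0, 0, 1, 0, 0, 0, 1]
  ]
}}

```text
clock: 11.52
tool_pos: [0.4847, -0.0304, 0.0846]
eef_rot: [1.0, 0.001, 0.0, 0.0]
contact_force: [-1.2, 1.4, 7.1]
opening: 0.006
finger_force: 4.2
```

Request:
{"method": "move_arm", "body": {
  "motion": [
    [0, 0, 1, 0, 0, 0, 1],
    [0, 0, 1, 0, 0, 0, 1],
    [0, 0, 1, 0, 0, 0, 1],
    [0, 0, 1, 0, 0, 0, 1]
  ]
}}

```text
clock: 12.02
tool_pos: [0.4848, -0.0305, 0.0837]
eef_rot: [1.0, 0.001, 0.001, 0.0]
contact_force: [-1.2, 0.3, 9.4]
opening: 0.007
finger_force: 5.1
```

Request:
{"method": "move_arm", "body": {
  "motion": [
    [0, 0, 1, 0, 0, 0, 1],
    [0, 0, 1, 0, 0, 0, 1],
    [0, 0, 1, 0, 0, 0, 1],
    [0, 0, 1, 0, 0, 0, 1]
  ]
}}

```text
clock: 12.52
tool_pos: [0.4848, -0.0305, 0.0829]
eef_rot: [1.0, 0.001, 0.001, 0.0]
contact_force: [-1.5, 0.8, 13.5]
opening: 0.004
finger_force: 5.9
```

Request:
{"method": "move_arm", "body": {
  "motion": [
    [0, 0, -10, 0, 0, 0, 1],
    [0, 0, -35, 0, 0, 0, 1],
    [0, -25, -45, 0, 0, 0, 1],
    [0, -65, -45, 0, 0, 0, 1],
    [0, -100, -45, 0, 0, 0, 1]
  ]
}}

```text
clock: 13.15
tool_pos: [0.4845, 0.0709, 0.1271]
eef_rot: [1.0, 0.001, 0.0, -0.0]
contact_force: [0.6, 0.1, -0.4]
opening: 0.007
finger_force: 0.0
```

Request:
{"method": "move_arm", "body": {
  "motion": [
    [0, -10, 0, 0, 0, 0, 1],
    [0, -10, 10, 0, 0, 0, 1],
    [0, -10, 20, 0, 0, 0, 1],
    [0, -10, 20, 0, 0, 0, 1],
    [0, -10, 20, 0, 0, 0, 1]
  ]
}}

```text
clock: 13.78
tool_pos: [0.4841, 0.0786, 0.107]
eef_rot: [1.0, 0.0, -0.0, 0.0]
contact_force: [0.5, -0.1, 0.2]
opening: 0.006
finger_force: 0.0
```

Request:
{"method": "move_arm", "body": {
  "motion": [
    [0, -1, 4, 0, 0, 0, 1],
    [0, -1, 9, 0, 0, 0, 1],
    [0, -1, 9, 0, 0, 0, 1],
    [0, -1, 9, 0, 0, 0, 1]
  ]
}}

```text
clock: 14.28
tool_pos: [0.4842, 0.0806, 0.0982]
eef_rot: [1.0, 0.001, -0.0, 0.0]
contact_force: [0.1, -0.5, -0.7]
opening: 0.002
finger_force: 0.0
```

Request:
{"method": "move_arm", "body": {
  "motion": [
    [0, 0, 2, 0, 0, 0, 1],
    [0, 0, 4, 0, 0, 0, 1],
    [0, 0, 4, 0, 0, 0, 1],
    [0, 0, 4, 0, 0, 0, 1]
  ]
}}

```text
clock: 14.78
tool_pos: [0.4842, 0.0806, 0.0943]
eef_rot: [1.0, 0.001, 0.0, -0.0]
contact_force: [-0.4, 1.1, 1.7]
opening: 0.001
finger_force: 0.6
```

Request:
{"method": "move_arm", "body": {
  "motion": [
    [0, 0, 2, 0, 0, 0, 1],
    [0, 0, 4, 0, 0, 0, 1],
    [0, 0, 4, 0, 0, 0, 1],
    [0, 0, 4, 0, 0, 0, 1]
  ]
}}

```text
clock: 15.28
tool_pos: [0.484, 0.0806, 0.0902]
eef_rot: [1.0, 0.001, -0.0, 0.0]
contact_force: [-1.1, 1.1, 3.5]
opening: 0.007
finger_force: 1.7
```

Request:
{"method": "move_arm", "body": {
  "motion": [
    [0, 0, 1, 0, 0, 0, 1],
    [0, 0, 3, 0, 0, 0, 1],
    [0, 0, 3, 0, 0, 0, 1],
    [0, 0, 3, 0, 0, 0, 1]
  ]
}}

```text
clock: 15.78
tool_pos: [0.484, 0.0806, 0.0872]
eef_rot: [1.0, 0.001, -0.0, 0.0]
contact_force: [-2.0, 0.5, 5.3]
opening: 0.006
finger_force: 2.6
```

Request:
{"method": "move_arm", "body": {
  "motion": [
    [0, 0, 2, 0, 0, 0, 1],
    [0, 0, 4, 0, 0, 0, 1],
    [0, 0, 5, 0, 0, 0, 1],
    [0, 0, 5, 0, 0, 0, 1]
  ]
}}

```text
clock: 16.27
tool_pos: [0.4842, 0.0806, 0.0824]
eef_rot: [1.0, 0.001, 0.0, -0.0]
contact_force: [-2.0, 0.5, 7.4]
opening: 0.004
finger_force: 3.9
```

Request:
{"method": "move_arm", "body": {
  "motion": [
    [0, 0, 1, 0, 0, 0, 1],
    [0, 0, 2, 0, 0, 0, 1],
    [0, 0, 2, 0, 0, 0, 1],
    [0, 0, 2, 0, 0, 0, 1]
  ]
}}

```text
clock: 16.77
tool_pos: [0.4844, 0.0806, 0.0806]
eef_rot: [1.0, 0.001, 0.0, -0.0]
contact_force: [-0.5, -0.4, 8.4]
opening: 0.006
finger_force: 4.4
```

Request:
{"method": "move_arm", "body": {
  "motion": [
    [0, 0, 1, 0, 0, 0, 1],
    [0, 0, 1, 0, 0, 0, 1],
    [0, 0, 1, 0, 0, 0, 1],
    [0, 0, 1, 0, 0, 0, 1]
  ]
}}

```text
clock: 17.27
tool_pos: [0.4845, 0.0805, 0.0797]
eef_rot: [1.0, 0.001, 0.0, -0.0]
contact_force: [-1.5, -0.1, 10.3]
opening: 0.004
finger_force: 5.3
```

Request:
{"method": "move_arm", "body": {
  "motion": [
    [0, 0, 1, 0, 0, 0, 1],
    [0, 0, 1, 0, 0, 0, 1],
    [0, 0, 1, 0, 0, 0, 1]
  ]
}}

```text
clock: 17.65
tool_pos: [0.4846, 0.0806, 0.0789]
eef_rot: [1.0, 0.001, 0.001, -0.0]
contact_force: [-2.4, -0.6, 12.0]
opening: 0.006
finger_force: 6.1
```

Request:
{"method": "move_arm", "body": {
  "motion": [
    [0, 0, -10, 0, 0, 0, 1],
    [0, 0, -50, 0, 0, 0, 1],
    [0, 0, -105, 0, 0, 0, 1],
    [-20, 40, -130, 0, 0, 0, 1],
    [-30, 100, -130, 0, 0, 0, 1]
  ]
}}

```text
clock: 18.27
tool_pos: [0.4557, -0.0189, 0.2099]
eef_rot: [1.0, 0.003, 0.003, -0.0]
contact_force: [0.6, -1.0, -0.7]
opening: 0.006
finger_force: 0.0
```

Request:
{"method": "move_arm", "body": {
  "motion": [
    [0, 50, 0, 0, 0, 0, 1],
    [0, 90, 0, 0, 0, 0, 1],
    [0, 119, 0, 0, 0, 0, 1],
    [0, 119, 0, 0, 0, 0, 1],
    [0, 119, 0, 0, 0, 0, 1]
  ]
}}

```text
clock: 18.9
tool_pos: [0.4546, -0.1373, 0.2079]
eef_rot: [1.0, 0.001, -0.0, -0.0]
contact_force: [-0.8, 0.2, 0.1]
opening: 0.005
finger_force: 0.0
```

Run:
```python
from h import *
np.set_printoptions(precision=4,suppress=True)
s=snap('wrist'); cv2.imwrite('pics/w2.png',cv2.resize(s['frame'],(800,600))[:,:,::-1]); print(r.get_state()['tool_pos'])
c=cloud(s);f=s['frame'].astype(int)
ok=(s['z_map']>0)
m=ok&(f[...,0]>120)&(f[...,1]<60)&(c[...,2]>.12)&(c[...,2]<.18)
n,l,st,_=cv2.connectedComponentsWithStats(m.astype('uint8'))
for i in range(1,n):
    if st[i,4]>60:
        P=c[l==i];A=np.c_[2*P,np.ones(len(P))];x=np.linalg.lstsq(A,(P**2).sum(1),rcond=None)[0]
        print(st[i],P[:,2].max(),P.mean(0),'sph',x[:3],np.sqrt(x[3]+x[:3]@x[:3]))
# height profile along lane 3
for y in(-.139,-.125):
  for x in np.arange(.49,.66,.01):
    k=ok&(abs(c[...,1]-y)<.003)&(abs(c[...,0]-x)<.003)
    print(round(x,3),c[k][:,2].max() if k.any() else None,end='; ')
```

```text
[ 0.4547 -0.1369  0.208 ]
0.49 0.09801612578702362; 0.5 0.09212506734625919; 0.51 0.09191424820540306; 0.52 0.09244587561871542; 0.53 0.09311896694975419; 0.54 0.0932123177855868; 0.55 0.09244579989420304; 0.56 0.10156809528558697; 0.57 0.10087682946213111; 0.58 0.10139158153650452; 0.59 0.10065907120650469; 0.6 None; 0.61 None; 0.62 None; 0.63 None; 0.64 None; 0.65 None; 0.66 None; 0.49 0.2971667514893741; 0.5 0.058322676188356126; 0.51 0.079767907000103; 0.52 0.08060305852008026; 0.53 0.06761438351746796; 0.54 0.05790158082038138; 0.55 0.057532106357892465; 0.56 0.10083932533622242; 0.57 0.10494359996776598; 0.58 0.10433889825537254; 0.59 0.10074136266343847; 0.6 None; 0.61 None; 0.62 None; 0.63 None; 0.64 None; 0.65 None; 0.66 None;
```

View pics/w2.png

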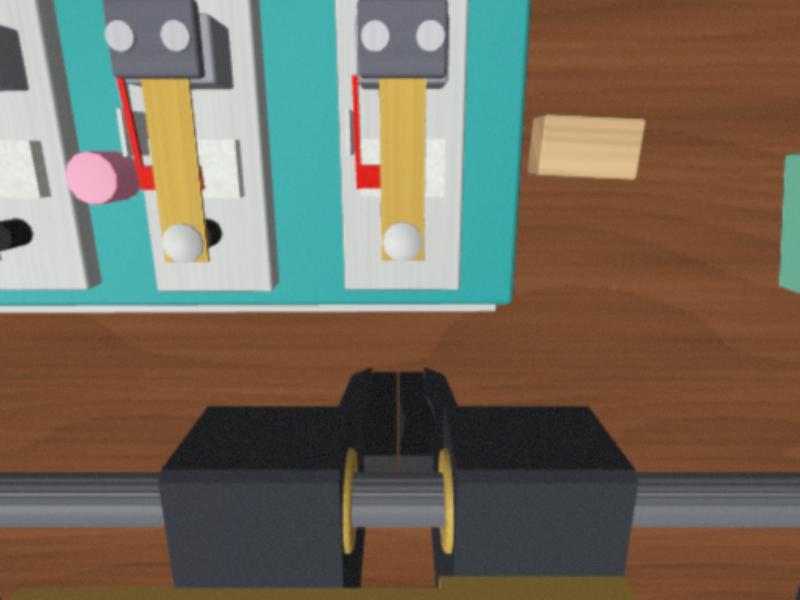

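The red pointer of the right lane has moved and everything still stands. The right lane is soft (about 3 N at its stop, against about 8 N for the other two), so I go to its lever.

Request:
{"method": "move_arm", "body": {
  "motion": [
    [40, 1, 0, 0, 0, 0, 1],
    [80, 1, 0, 0, 0, 0, 1],
    [98, 1, 20, 0, 0, 0, 1],
    [98, 1, 60, 0, 0, 0, 1],
    [98, 1, 80, 0, 0, 0, 1]
  ]
}}

```text
clock: 19.58
tool_pos: [0.5519, -0.1368, 0.1262]
eef_rot: [1.0, 0.002, -0.001, -0.001]
contact_force: [-0.7, -0.8, -0.7]
opening: 0.007
finger_force: 0.0
```

Request:
{"method": "move_arm", "body": {
  "motion": [
    [0, 0, 0, 0, 0, 0, 1],
    [0, 0, 0, 0, 0, 0, 1]
  ]
}}

```text
clock: 19.82
tool_pos: [0.5532, -0.1385, 0.129]
eef_rot: [1.0, 0.002, 0.001, -0.0]
contact_force: [0.6, 0.2, 0.2]
opening: 0.007
finger_force: 0.0
```

Run:
```python
from h import *
s=snap('wrist'); cv2.imwrite('pics/w3.png',s['frame'][:,:,::-1]); print(r.get_state()['tool_pos'])
```

```text
[ 0.55339387 -0.13878808  0.12927171]
```

View pics/w3.png

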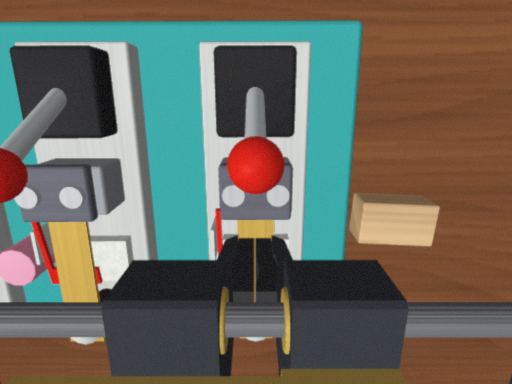

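The right ball is at (256,165), centred ahead of the closed fingers at column 255. I push it to the rear.

Run:
```python
from h import *
a=np.load('wrist.npz')
for p in((240,60),(256,55),(240,120),(256,165),(256,110)): print(p,world(a,*p).round(4))
```

```text
(240, 60) [ 0.6457 -0.1305  0.0796]
(256, 55) [ 0.6482 -0.1392  0.0802]
(240, 120) [ 0.6137 -0.1302  0.0789]
(256, 165) [ 0.6018 -0.139   0.1493]
(256, 110) [ 0.6203 -0.1392  0.1042]
```

Request:
{"method": "move_arm", "body": {
  "motion": [
    [10, 0, 0, 0, 0, 0, 1],
    [20, 0, 0, 0, 0, 0, 1],
    [28, 0, 0, 0, 0, 0, 1],
    [36, 0, 0, 0, 0, 0, 1],
    [44, 0, 0, 0, 0, 0, 1]
  ]
}}

```text
clock: 20.5
tool_pos: [0.595, -0.1395, 0.1281]
eef_rot: [1.0, 0.001, -0.002, -0.0]
contact_force: [-4.9, 0.7, 3.8]
opening: 0.009
finger_force: 2.2
```

Request:
{"method": "move_arm", "body": {
  "motion": [
    [8, 0, 0, 0, 0, 0, 1],
    [16, 0, 0, 0, 0, 0, 1],
    [24, 0, 0, 0, 0, 0, 1],
    [32, 0, 0, 0, 0, 0, 1],
    [38, 0, 0, 0, 0, 0, 1]
  ]
}}

```text
clock: 21.12
tool_pos: [0.634, -0.1391, 0.1273]
eef_rot: [1.0, 0.001, -0.001, -0.0]
contact_force: [-2.8, 0.5, -3.4]
opening: 0.005
finger_force: 1.8
```

Request:
{"method": "move_arm", "body": {
  "motion": [
    [3, 0, 0, 0, 0, 0, 1],
    [6, 0, 0, 0, 0, 0, 1],
    [6, 0, 0, 0, 0, 0, 1],
    [6, 0, 0, 0, 0, 0, 1]
  ]
}}

```text
clock: 21.62
tool_pos: [0.6403, -0.1391, 0.1282]
eef_rot: [1.0, 0.001, -0.0, -0.0]
contact_force: [-2.4, -0.2, -2.2]
opening: 0.003
finger_force: 1.8
```

Request:
{"method": "move_arm", "body": {
  "motion": [
    [1, 0, 0, 0, 0, 0, 1],
    [2, 0, 0, 0, 0, 0, 1],
    [2, 0, 0, 0, 0, 0, 1]
  ]
}}

```text
clock: 22.0
tool_pos: [0.6416, -0.1391, 0.1281]
eef_rot: [1.0, 0.001, -0.001, -0.0]
contact_force: [-6.7, 0.4, -1.3]
opening: 0.004
finger_force: 2.8
```

Request:
{"method": "move_arm", "body": {
  "motion": [
    [1, 0, 0, 0, 0, 0, 1],
    [2, 0, 0, 0, 0, 0, 1],
    [2, 0, 0, 0, 0, 0, 1]
  ]
}}

```text
clock: 22.38
tool_pos: [0.6417, -0.1391, 0.128]
eef_rot: [1.0, 0.001, -0.003, -0.0]
contact_force: [-8.8, 0.1, 0.3]
opening: 0.004
finger_force: 4.7
```

Request:
{"method": "move_arm", "body": {
  "motion": [
    [1, 0, 0, 0, 0, 0, 1],
    [2, 0, 0, 0, 0, 0, 1],
    [2, 0, 0, 0, 0, 0, 1]
  ]
}}

```text
clock: 22.75
tool_pos: [0.6418, -0.1391, 0.1279]
eef_rot: [1.0, 0.001, -0.005, -0.0]
contact_force: [-13.0, 1.5, 3.3]
opening: 0.003
finger_force: 6.7
```

Hard stop reached at x = 0.642. I back off straight toward the robot, go up, and look.

Request:
{"method": "move_arm", "body": {
  "motion": [
    [-8, 0, 0, 0, 0, 0, 1],
    [-30, 0, 0, 0, 0, 0, 1],
    [-60, 0, -5, 0, 0, 0, 1],
    [-85, 0, -50, 0, 0, 0, 1],
    [-90, 0, -100, 0, 0, 0, 1]
  ]
}}

```text
clock: 23.38
tool_pos: [0.5571, -0.1397, 0.2302]
eef_rot: [1.0, 0.001, 0.002, 0.0]
contact_force: [0.3, 0.1, -0.4]
opening: 0.003
finger_force: 0.0
```

Request:
{"method": "move_arm", "body": {
  "motion": [
    [-40, 0, -40, 0, 0, 0, 1],
    [-60, 0, -50, 0, 0, 0, 1],
    [-60, 0, -50, 0, 0, 0, 1],
    [-60, 0, -50, 0, 0, 0, 1]
  ]
}}

```text
clock: 23.88
tool_pos: [0.4986, -0.1393, 0.2784]
eef_rot: [1.0, 0.001, 0.002, 0.0]
contact_force: [0.1, 0.0, -1.6]
opening: 0.005
finger_force: 0.0
```

Run:
```python
from h import *
a=snap('side');s=snap('wrist')
cv2.imwrite('pics/end.png',np.hstack([cv2.resize(a['frame'][140:290,180:360],(400,333)),cv2.resize(s['frame'],(400,333))])[:,:,::-1])
print(r.get_state()['contact_force'],r.get_state()['tool_pos'])
```

```text
[ 0.56057112 -0.11814276 -0.19302536] [ 0.49788425 -0.139215    0.27767338]
```

View pics/end.png

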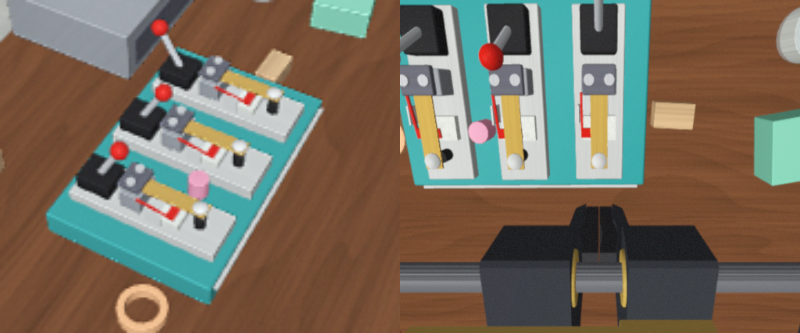

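The picture shows the right lever over to the rear (ball at (160,28)). The other two levers are in service and the bystanders are untouched.

```bash
python3 -c "
from h import *
print(finish_job())"
```

```text
the job is handed in; nothing more can be done
None
```

I pressed all three fingers to their stops, at no more than about 13.5 N; the right (-y) lane was the soft one (about 3 N at its stop, against about 8 N for the others), so I pushed its lever fully to the rear, left the other two in service, disturbed nothing, and handed the job in.

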